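# Draw a long carton out from under a crate's hood

### The arm

A 6-joint arm with a two-finger parallel gripper is mounted at the origin on the work surface. World frame = base frame: x ahead of the robot, y to its left, z up, the work surface at z = 0. Lengths are in mm, angles in rad, forces in N, time in s.
With the tool pointing down it reaches from about 200 to 875 mm from the base axis. Payload 3.4 kg.
Tool frame: the origin (TCP) lies at the very end of the fingers, on their centre line; the grasp point (between the pads) lies 19 mm behind it; z points along the fingers, y is the direction in which the jaws open and shut (so a half turn about z gives the same grasp; the last joint's range is limited). The gripper opens to 94 mm and grips with 3 to 60 N. Pads are 16 mm wide; open, the fingers measure 119 mm over their backs; the gripper's body (75 mm by 177 mm) begins 78 mm behind the grasp point.
Start: joints at [0.994, 0.276, 1.505, -0, 1.361, -0.121], TCP at [253.126, 516.326, 205.493] pointing down, gripper open.
Joint ranges: [-2.89, 2.89], [-0.75, 2.08], [0.22, 2.7], [-1.18, 4.32], [0.11, 2.71], [-2.7, 2.7]. Speed limits (rad/s): [2.57, 2.57, 3.14, 3.14, 3.14, 3.14].

### API

Orientations are given as a unit quaternion [x, y, z, w].
In Python, from station import robot gives the robot as it stands. Calls block until the motion is done:
- robot.move_pose(position, orientation): joint-space move of the TCP to a pose.
- robot.move_straight(position, rot=None, rate=150): straight line of the TCP; rot=None keeps the orientation; rate is the mean speed in mm/s.
- robot.move_j(angles): joint-space move.
- robot.open_gripper() and robot.clamp(newtons=None): open the fingers fully, or close them until they stop; newtons is the grip in N (None keeps the last).
- robot.hold(seconds).
- robot.inverse_kinematics(position, orientation): joint angles nearest the present ones, or None.
- robot.state(): the state.
- robot.capture(name): name is "scene" or "top" or "wrist"; returns the picture (480x640x3 uint8, red, green, blue); there is no depth.
- robot.camera_info(name): a dict with "intrinsics" (3x3 intrinsics, pixels), "cam_to_world" (4x4, takes a point from camera to world coordinates). Camera axes: x right, y down, z forward; pixel columns grow to the right and rows downward; lengths in mm; the calibration is good to about 2 mm. A picture is of the moment at which its call begins: read the wrist's pose just before it. camera_info takes no time and is no camera call; for the wrist camera it gives the pose at the moment of the call.
A pose or a line that the arm cannot do raises robot.MotionError and nothing moves.
- robot.finish_job(): hands the job in, once; it reports no verdict.
Trained networks look in the newest picture that a camera, given by its name, has taken for a name from the list of things; names that differ only in an ending like _2 or _b are one class to them, and where a whole thing is asked for, a point or a joint stands for the part that bears it (a point fixed in the world has none). Each returns a list of dicts, best first, with "p" (0 to 1); they miss things now and then, are a little off and sometimes report something else, mostly with a low value. They report only what shows in the picture. A call takes as long as a camera call.
- robot.outline_of(name, camera): "pixels" (480x640 bool, what is visible of it) and "extent" ([left, top, width, height] in pixels, round what is visible of it).
The state is a dict: "time_s": time; "joint_positions": joint angles; "dq": joint speeds; "joint_efforts": joint torques, N m; "tcp_pos": TCP position; "tcp_rot": TCP orientation; "contact_force": force on the tool from outside, world axes, zero at the start; "torque": the same for the moment, N m; "opening": finger opening in mm.
Only numpy, scipy, OpenCV 4.12 (cv2) and the standard library are available. Lean on these libraries where they do the work, as an engineer would, in place of code of your own. Each camera call takes 0.05 s, during which the arm holds its last target. There are 200 camera calls.

### The job

Swing the yellow retaining bar of the blue delivery crate fully open to its stop, then take the long carton out of the crate: tilt it so that its exposed end comes up through the opening first and draw it out from under the crate's fixed half-cover without forcing it against the crate. Finish with the carton still in the gripper, held steady and level with its label up and all of it at least 5 cm higher than the crate's rim, ready to be scanned; leave the bar open and the other goods alone.

Things in the scene. Friction and masses are not known exactly. Their poses are not given: they have to be found in the camera images.
- crate: blue steel delivery crate, fixed to the counter and immovable, 300 mm (its x) by 400 mm (its y) and 100 mm high; origin at the centre of its underside, z up. Floor 6 mm, walls 4 mm thick. The half at negative y is covered by a fixed half-cover (the hood) 6 mm thick, top flush with the rim at z = 100 mm, so the only opening is at the top over the half from y = 0 to y = 196 mm, 292 mm wide in x.
- hood_edge (a point): middle of the hood's free edge (crate x = 0, y = 0), at rim height, z = 100 mm
- end_wall (a point): middle of the top of the crate's end wall on the open side (crate y = 200 mm, z = 100 mm)
- bar (a joint): quarter-turn of the yellow retaining bar on its upright hinge: 0 rad = closed, lying across the opening along the crate's -x; grows as the bar swings anticlockwise seen from above; 1.571 rad = open stop, the bar parked along the crate's -y over the hood, beside the far rim. Light friction (about 0.2 N m): it stays where it is left.
- bar_hinge (a point): hinge of the bar, on the far rim of the crate (crate x = 137, y = 90 mm, z = 110 mm)
- bar_grip (a point): middle of the black upright round grip on the bar, 24 mm in diameter, standing on the bar from z = 112 mm up to z = 158 mm; this point lies at z = 135 mm, 235 mm from the hinge axis. The bar itself is 275 mm long, 18 mm wide, between z = 105 and 112 mm.
- carton: the wanted parcel: long brown carton, 40 mm wide (its x), 290 mm long (its y), 40 mm high, 0.18 to 0.35 kg, centre of mass at its middle; origin at the centre of its underside, z up, address label on top towards its +y end. It lies on the crate's floor with about 100 to 125 mm of its length under the hood; its +y points to the open end of the crate.
- carton_out (a point): centre of the carton's end face at +y (the exposed end), 20 mm above its underside when level
- carton_in (a point): centre of the carton's end face at -y (the end under the hood), 20 mm above its underside when level
- box_a: small brown carton 50 x 70 x 36 mm lying in the open half of the crate, along its far side wall; leave it alone
- box_b: small brown carton 48 x 58 x 44 mm lying in the open half of the crate, along its far side wall; leave it alone
- parcel_c: brown parcel 170 x 130 x 90 mm on the counter to the right; leave it alone
- parcel_d: brown parcel 130 x 100 x 70 mm on the counter to the left; leave it alone
- tape_roll: roll of brown packing tape lying flat, 96 mm across, 48 mm high, on the counter to the right; leave it alone
- tape_desk: black desk tape dispenser 150 x 65 mm, 88 mm high, on the counter to the right; leave it alone
- scanner: black and yellow hand scanner lying on its side, about 95 x 160 mm, 48 mm high, on the counter to the right; leave it alone

How it is judged (in metres and radians):
On the way, in this order (a step that is already met when the one before it is completed fails the run):
1. the bar is swung fully open, to within about 0.1 rad of its stop, with the carton still lying in the crate (value of joint bar above 1.47 rad and height (world z) of each of carton_out, carton_in below 0.05 m), for 0.2 s.
2. the carton stands tilted in the opening, its exposed end above the rim and its other end still below the rim (height (world z) of carton_out above 0.13 m and height (world z) of carton_in below 0.09 m), for 0.1 s.
At the end, for the whole second after the job is handed in: The gripper alone holds the carton (it touches no crate, no goods), level, label up (within 0.3 rad), both end-face centres above 170 mm (underside 50 mm over the rim), slower than 30 mm/s and 0.2 rad/s; the bar still open (beyond 1.4 rad) (height (world z) of each of carton_out, carton_in above 0.17 m and angle between carton's own z axis and vertical below 0.3 rad and contact force between the fingers and carton above 1 N and contact force between carton and crate below 0.1 N and linear speed of carton below 0.03 m/s and angular speed of carton below 0.2 rad/s and value of joint bar above 1.4 rad and contact force between carton and box_a below 0.1 N and contact force between carton and box_b below 0.1 N and contact force between carton and parcel_c below 0.1 N and contact force between carton and parcel_d below 0.1 N and contact force between carton and tape_roll below 0.1 N and contact force between carton and tape_desk below 0.1 N and contact force between carton and scanner below 0.1 N); the arm keeps its last pose, push and grip.
It fails at once if the carton is pressed against the crate with more than 40 N (contact force between carton and crate above 40 N).
It fails at once if other goods are moved by more than 25 mm (distance of any of box_a, box_b, parcel_c, parcel_d, tape_roll, tape_desk, scanner from where it was at the start of the episode above 0.025 m).
It also fails if it takes over 58 s, if anything falls off the work surface, if the arm or the gripper's body presses on something with over 40 N, if the wrist force passes 120 N, or if a joint passes its speed limit or range.

## Working session

There is one attempt and no reset: what is moved stays moved. The work goes in short steps, each a Python script; the robot and the scene stay as the last script left them, time stands still between calls to the robot, and variables do not carry over. Pictures are saved under pics/ and viewed, about 8 in all and at most 12, crops included, and the job is handed in when it is done.

```bash
mkdir -p pics; ls; python3 - <<'E'
from station import robot
import cv2,numpy as np
np.set_printoptions(precision=3,suppress=True)
for n in ("scene","top","wrist"):
    im=robot.capture(n); cv2.imwrite(f"pics/{n}0.png",im[:,:,::-1])
    ci=robot.camera_info(n); print(n,np.array(ci["intrinsics"]).tolist(),np.array(ci["cam_to_world"]))
    for o in ("crate","bar","bar_grip","carton","box_a"):
        for d in robot.outline_of(o,n)[:3]: print(o,round(d["p"],2),d["extent"])
print(robot.state())
E
```

```text
pics
scene [[446.27318293624694, 0.0, 318.87238731103497], [0.0, 446.27318293624694, 246.85293831713497], [0.0, 0.0, 1.0]] [[   0.772    0.471   -0.428 1012.045]
 [   0.636   -0.569    0.521 -648.929]
 [   0.001   -0.674   -0.739 1034.026]
 [   0.       0.       0.       1.   ]]
crate 0.7 [272.2, 180.0, 168.7, 153.4]
bar 0.76 [325.8, 203.9, 97.8, 39.6]
bar_grip 0.67 [328.0, 206.8, 95.1, 34.9]
carton 0.71 [359.4, 217.4, 23.4, 23.3]
box_a 0.73 [392.3, 246.5, 17.2, 15.5]
box_a 0.73 [400.7, 231.9, 13.2, 17.9]
top [[595.8520902288183, 0.0, 322.32299377937886], [0.0, 595.8520902288183, 247.4657636583877], [0.0, 0.0, 1.0]] [[  -0.007   -0.99     0.14   307.851]
 [  -1.       0.004   -0.02    17.761]
 [   0.019   -0.14    -0.99  1591.135]
 [   0.       0.       0.       1.   ]]
crate 0.89 [190.5, 172.8, 171.6, 133.3]
bar 0.71 [234.3, 182.0, 40.3, 109.7]
bar_grip 0.65 [229.3, 182.3, 44.3, 106.4]
bar_grip 0.2 [417.3, 155.7, 30.0, 59.1]
carton 0.95 [213.6, 243.5, 64.0, 25.5]
carton 0.57 [231.6, 182.3, 42.8, 108.5]
box_a 0.94 [245.1, 195.3, 21.5, 22.1]
box_a 0.85 [206.1, 194.4, 26.5, 23.5]
box_a
[... 159 characters left out ...]
 0.862   0.25  180.337]
 [  0.898  -0.423  -0.123 551.794]
 [ -0.      0.279  -0.96  384.752]
 [  0.      0.      0.      1.   ]]
crate 0.79 [147.4, 415.3, 134.9, 64.7]
crate 0.68 [349.2, 353.4, 119.9, 109.6]
carton 0.68 [173.4, 463.8, 30.0, 16.2]
{'time_s': 0.9, 'joint_positions': array([ 0.994,  0.276,  1.505, -0.   ,  1.361, -0.121]), 'dq': array([-0.002, -0.001, -0.001,  0.001, -0.   ,  0.001]), 'joint_efforts': array([ -0.   , -40.445, -23.75 ,   0.07 ,   0.025,   0.   ]), 'tcp_pos': array([253.131, 516.333, 205.469]), 'tcp_rot': array([0.226, 0.974, 0.   , 0.   ]), 'contact_force': array([-0.261, -0.181,  0.131]), 'torque': array([ 0.025, -0.026, -0.016]), 'opening': 94.03364057285542}
```

View pics/top0.png

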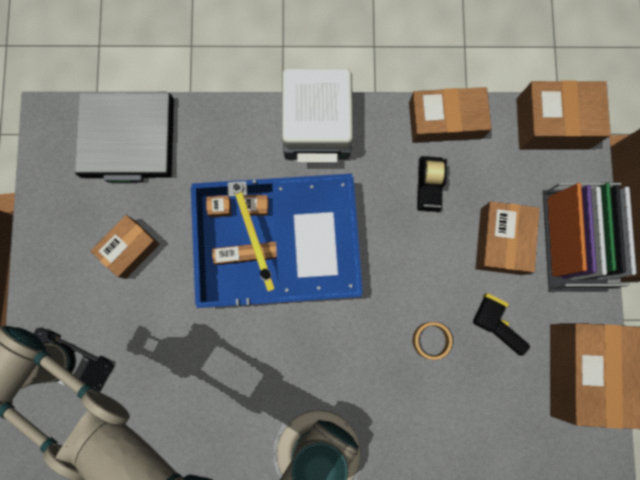

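View pics/scene0.png

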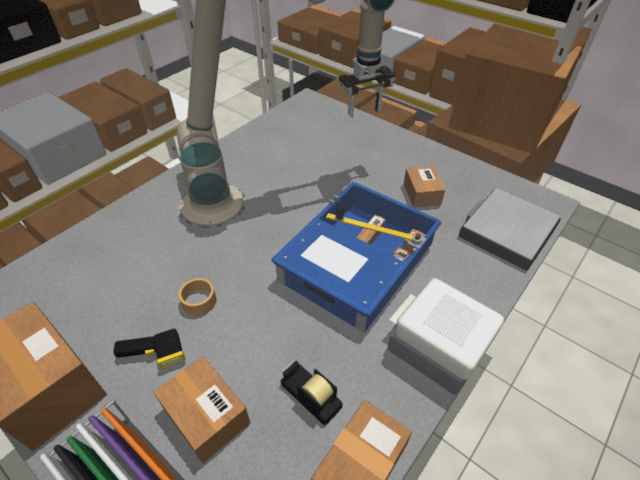

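The crate spans about (191–362, 173–306) in the top view, with its open half on the left. The bar runs from its hinge at (237,188) to (270,288), with the grip at (265,273), so it is already part-open at about 0.3 rad. The carton end is at (214,255). Next I'll fit the poses.

```bash
cat > h.py <<'E'
from station import robot
import cv2,numpy as np
from scipy.optimize import minimize
from scipy.spatial.transform import Rotation as R
np.set_printoptions(precision=3,suppress=True)
def cam(n):
    c=robot.camera_info(n); return np.array(c["intrinsics"]),np.array(c["cam_to_world"])
def proj(P,c):
    K,T=c; q=(np.asarray(P,float)-T[:3,3])@T[:3,:3]; q=q@K.T; return q[:,:2]/q[:,2:]
def back(uv,z,c):
    K,T=c; uv=np.atleast_2d(np.asarray(uv,float))
    d=np.c_[uv,np.ones(len(uv))]@np.linalg.inv(K).T@T[:3,:3].T
    return T[:3,3]+d*((z-T[2,3])/d[:,2])[:,None]
def box(x,y,a,sx,sy,z0,z1):
    c,s=np.cos(a),np.sin(a)
    return np.array([[x+c*u-s*v,y+s*u+c*v,z] for u in(-sx/2,sx/2) for v in(-sy/2,sy/2) for z in(z0,z1)])
def hullmask(P,c,S=4):
    m=np.zeros((480*S,640*S),np.uint8)
    cv2.fillConvexPoly(m,cv2.convexHull(np.round((proj(P,c)+.5)*S).astype(np.int32)),1); return m
def fit_box(mask,c,x0,sx,sy,z0,z1,S=4):
    M=cv2.resize(mask.astype(np.uint8),None,fx=S,fy=S,interpolation=cv2.INTER_NEAREST)
    def cost(p):
        m=hullmask(box(p[0],p[1],p[2]/100,sx,sy,z0,z1),c,S)
        return 1-np.sum(m&M)/np.sum(m|M)
    r=minimize(cost,x0,method="Nelder-Mead",options=dict(initial_simplex=np.array(x0)+np.array([[0,0,0],[12,0,0],[0,12,0],[0,0,6]]),xatol=.1,fatol=1e-5))
    return r.x*[1,1,.01],r.fun
def c2w(p,cr):  # crate -> world
    p=np.atleast_2d(p); c,s=np.cos(cr[2]),np.sin(cr[2])
    return np.c_[cr[0]+c*p[:,0]-s*p[:,1],cr[1]+s*p[:,0]+c*p[:,1],p[:,2]]
def w2c(p,cr):
    p=np.atleast_2d(p); c,s=np.cos(cr[2]),np.sin(cr[2]); d=p[:,:2]-cr[:2]
    return np.c_[c*d[:,0]+s*d[:,1],-s*d[:,0]+c*d[:,1],p[:,2]]
E
python3 - <<'E'
from h import *
robot.capture("top"); c=cam("top")
o=robot.outline_of("crate","top")[0]; m=o["pixels"]; print(m.sum())
m=cv2.fillConvexPoly(np.zeros((480,640),np.uint8),cv2.convexHull(np.argwhere(m)[:,::-1].astype(np.int32)),1)
print("corners guess",back([[190.5,180],[362,300]],100,c))
x0=back([[276,240]],100,c)[0]
cr,f=fit_box(m,c,[x0[0],x0[1],3],300,400,0,100); print("crate",cr,f)
cr2=[fit_box(robot.outline_of("crate","scene")[0]["pixels"],cam("scene"),[cr[0],cr[1],cr[2]*100],300,400,0,100)]; print("scene",cr2)
h=c2w([[137,90,110]],cr); print("hinge",h,proj(h,c))
g=back([[265,273]],158,c); print("grip crate",w2c(g,cr), "d",np.linalg.norm((g-h)[0,:2]))
mk=robot.outline_of("carton","top")[0]["pixels"]; v=np.argwhere(mk)[:,::-1]
P=w2c(back(v,46,c),cr); print("carton crate frame",P.min(0),P.max(0))
np.save("crate.npy",cr)
for z in(300,350): 
  for p in ([-60,60,z],[-120,90,z]): print(robot.inverse_kinematics(c2w([p],cr)[0],[np.cos(.0),0,0,0] if 0 else [0.7071,0.7071,0,0]))
E
```

```text
18317
corners guess [[ 693.918  323.848  100.   ]
 [ 385.085 -110.403  100.   ]]
crate [539.983 108.831   0.048] 0.08822365581083025
scene [(array([536.496, 110.151,   0.064]), np.float64(0.07840226884185697))]
hinge [[672.506 205.302 110.   ]] [[236.378 187.122]]
grip crate [[-90.545  23.201 158.   ]] d 237.14697711978155
carton crate frame [-49.736  -2.418  46.   ] [  4.068 164.592  46.   ]
[ 0.197  0.129  1.467 -0.     1.546  0.197]
[ 0.283  0.055  1.551 -0.     1.535  0.283]
[ 0.197  0.12   1.359 -0.     1.662  0.197]
[ 0.283  0.045  1.443 -0.     1.653  0.283]
```

```bash
cat >> h.py <<'E'
def quat(yaw,which,th=0,cr=None):
    """tool down, tool y along crate y ('y') or crate x ('x'), tilted th about crate x"""
    M=np.array([[-1,0,0],[0,1,0],[0,0,-1.]]).T if which=='y' else np.array([[0,1,0],[1,0,0],[0,0,-1.]]).T
    return (R.from_euler('z',yaw)*R.from_euler('x',th)*R.from_matrix(M)).as_quat()
E
python3 - <<'E'
from h import *
cr=np.load("crate.npy"); q=quat(cr[2],'y')
p=c2w([[-40,40,300]],cr)[0]; print(robot.inverse_kinematics(p,q))
robot.move_pose(p,q); c=cam("wrist"); im=robot.capture("wrist"); print(c[1])
for o in("crate","bar","bar_grip","carton","box_a"):
    for d in robot.outline_of(o,"wrist")[:2]: print(o,round(d["p"],2),d["extent"])
np.savez("w1.npz",K=c[0],T=c[1])
cv2.imwrite("pics/w1raw.png",im[:,:,::-1]); v=im[:,:,::-1].copy()
for z,pts in((100,[[-150,-200],[-150,200],[150,200],[150,-200]]),):
    cv2.polylines(v,[np.round(proj(c2w([[*a,z] for a in pts],cr),c)).astype(np.int32)],True,(0,255,0),1)
a=np.round(proj(c2w([[-150,0,100],[150,0,100]],cr),c)).astype(int); cv2.line(v,a[0],a[1],(0,0,255),1)
cv2.imwrite("pics/w1.png",v); print(robot.state()["time_s"])
E
```

```text
[ 0.153  0.151  1.44  -0.     1.55  -1.466]
[[ -0.048   0.959   0.278 416.917]
 [  0.999   0.046   0.013 143.101]
 [  0.      0.279  -0.96  479.076]
 [  0.      0.      0.      1.   ]]
crate 0.6 [64.4, 89.3, 416.2, 285.2]
bar 0.93 [283.9, 128.6, 86.1, 244.9]
bar_grip 0.96 [283.0, 130.1, 92.7, 244.0]
carton 0.76 [279.1, 195.6, 142.5, 44.2]
box_a 0.78 [373.3, 286.0, 43.1, 46.3]
box_a 0.59 [299.9, 284.6, 50.4, 41.4]
3.0583
```

View pics/w1.png

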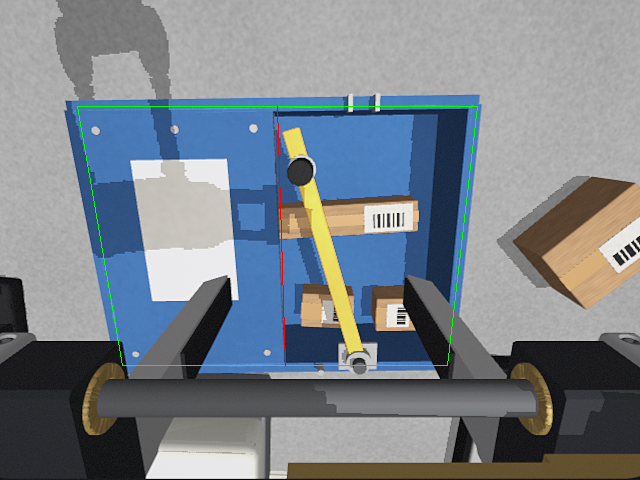

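Green fit is a few mm off: the true near rim corners are at (67,101) and (479,96), and the hinge pin is at (360,364). The grip top is at (300,172), the carton end at (417,200–228), and two boxes lie along the far side. I'll refine the crate pose from these points.

```bash
cat > ref.py <<'E'
from h import *
from scipy.optimize import least_squares
def refine(cr0,c,mod,pix):
    f=lambda x:(proj(c2w(mod,x),c)-pix).ravel()
    r=least_squares(f,cr0,x_scale=[1,1,.01]); return r.x,r.fun.reshape(-1,2)
E
python3 - <<'E'
from ref import *
d=np.load("w1.npz"); c=(d["K"],d["T"]); cr=np.load("crate.npy")
mod=np.array([[-150,-200,100],[-150,200,100],[137,90,115],[-146,0,100],[146,0,100]],float)
pix=np.array([[67,101],[479,96],[360,364],[277,109],[285,363]],float)
x,res=refine(cr,c,mod,pix); print(x,res); np.save("crate.npy",x); cr=x
g=back([[300,171]],158,c); gc=w2c(g,cr)[0]; h=np.array([137,90]); print("grip",gc,np.linalg.norm(gc[:2]-h),"ang",np.arctan2(90-gc[1],137-gc[0]))
e=w2c(back([[416,200],[417,228],[281,205],[281,237]],46,c),cr); print("carton",e)
print("boxes",w2c(back([[303,287],[352,287],[373,288],[414,287]],48,c),cr)[:,:2])
a0=np.arctan2(90-gc[1],137-gc[0]); q=quat(cr[2],'y')
# check reach
for a in np.linspace(a0,1.6,6):
    P=c2w([[137-235*np.cos(a),90-235*np.sin(a),121]],cr)[0]; print(a,P,robot.inverse_kinematics(P,q))
E
```

```text
[536.138 107.546   0.057] [[ 6.828  2.715]
 [-3.598  3.871]
 [-0.479 -4.17 ]
 [-2.481 -2.928]
 [-0.419 -3.615]]
grip [-87.193  26.811 158.   ] 232.92779759537754 ang 0.27472274598066665
carton [[-40.455 162.818  46.   ]
 [ -5.01  166.488  46.   ]
 [-35.739  -2.881  46.   ]
 [  5.173  -4.404  46.   ]]
boxes [[ 72.914  22.093]
 [ 73.495  86.276]
 [ 75.164 113.832]
 [ 74.229 167.49 ]]
0.27472274598066665 [445.604 128.691 121.   ] [ 0.131  0.177  1.866 -0.     1.099 -1.497]
0.5397781967845333 [473.401  73.153 121.   ] [ 0.008  0.199  1.836 -0.     1.106 -1.62 ]
0.8048336475883999 [514.775  26.836 121.   ] [-0.083  0.251  1.764 -0.     1.127 -1.711]
1.0698890983922666 [566.838  -7.026 121.   ] [-0.135  0.323  1.656 -0.     1.163 -1.763]
1.3349445491961334 [625.953 -26.066 121.   ] [-0.153  0.407  1.521 -0.     1.214 -1.78 ]
1.6 [687.992 -28.955 121.   ] [-0.143  0.495  1.368 -0.     1.278 -1.771]
```

```bash
python3 - <<'E'
from ref import *
d=np.load("w1.npz"); c=(d["K"],d["T"]); cr=np.load("crate.npy")
mod=np.array([[137,90,115],[-146,0,100],[146,0,100]],float)
pix=np.array([[360,364],[277,109],[285,363]],float)
x,res=refine(cr,c,mod,pix); print(x,res.round(1).tolist()); cr=x; np.save("crate.npy",cr)
g=back([[300,171]],158,c); gc=w2c(g,cr)[0]; a0=np.arctan2(90-gc[1],137-gc[0]); print(gc,np.hypot(*(gc[:2]-[137,90])),a0)
q=quat(cr[2],'y')
at=lambda a,r=235,z=121: c2w([[137-r*np.cos(a),90-r*np.sin(a),z]],cr)[0]
G=g[0].copy(); G[2]=185
robot.move_pose(G,q); G[2]=121; robot.move_straight(G,rate=120)
robot.clamp(15); s=robot.state(); print("op",s["opening"],s["contact_force"])
E
```

```text
[539.923 109.203   0.049] [[-0.2, -0.9], [0.2, 1.2], [-0.0, -0.9]]
[-91.251  24.697 158.   ] 237.40935400290448 0.27865686699527137
op 23.476041485198003 [-0.042 -0.374  0.028]
```

```bash
python3 - <<'E'
from h import *
cr=np.load("crate.npy"); q=quat(cr[2],'y')
s=robot.state(); p=w2c([s["tcp_pos"]],cr)[0]; h=np.array([137,90]); r0=np.hypot(*(p[:2]-h)); a0=np.arctan2(90-p[1],137-p[0]); print(r0,a0)
for a in np.linspace(a0,1.60,11)[1:]:
    r=r0+(235-r0)*(a-a0)/(1.6-a0)
    robot.move_straight(c2w([[137-r*np.cos(a),90-r*np.sin(a),121]],cr)[0],rate=110)
    s=robot.state(); print(round(a,2),w2c([s["tcp_pos"]],cr)[0],s["contact_force"],round(s["opening"],1))
print(s["time_s"])
im=robot.capture("top"); cv2.imwrite("pics/t2.png",cv2.resize(im[130:340,130:430,::-1],None,fx=2.5,fy=2.5))
E
```

```text
237.41052425019151 0.27858164473147623
0.41 [-80.907  -5.25  120.947] [-1.441 -2.009  1.93 ] 24.0
0.54 [-65.775 -32.613 120.989] [-1.378 -0.396  1.65 ] 23.9
0.68 [-47.042 -58.31  121.08 ] [ 0.18  -1.139  2.274] 23.3
0.81 [-25.226 -81.728 121.178] [ 0.054 -0.849  3.431] 23.8
0.94 [  -1.579 -100.966  121.243] [ 0.614 -0.962  4.035] 23.3
1.07 [  24.772 -117.209  121.273] [ 0.892 -0.158  4.625] 23.9
1.2 [  53.136 -129.971  121.321] [-0.176 -0.624  5.488] 23.7
1.34 [  82.944 -139.064  121.313] [ 0.326 -0.258  5.5  ] 23.5
1.47 [ 113.608 -144.304  121.286] [-0.504 -1.055  5.541] 23.6
1.6 [ 144.946 -145.786  121.277] [ 1.119 -1.973  4.747] 23.4
9.725
```

View pics/t2.png

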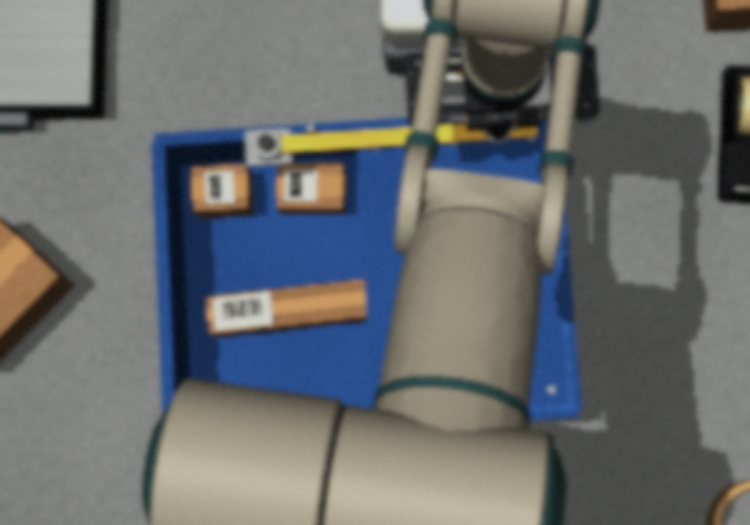

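The bar now runs parallel to the far rim, from (285,144) to (535,131) in the crop. I'll nudge it further to feel the stop, release it, and look at the carton up close.

```bash
python3 - <<'E'
from h import *
cr=np.load("crate.npy")
p=robot.state()["tcp_pos"]; ux=np.array([np.cos(cr[2]),np.sin(cr[2]),0])
for k in(4,8):
    robot.move_straight(p+k*ux,rate=60); s=robot.state(); print(k,w2c([s["tcp_pos"]],cr)[0],s["contact_force"])
    if np.linalg.norm(s["contact_force"][:2])>8: break
robot.open_gripper(); t=robot.state()["tcp_pos"]; robot.move_straight([t[0],t[1],200],rate=200)
q=quat(cr[2],'x'); P=c2w([[-20,60,300]],cr)[0]
robot.move_pose(P,q); c=cam("wrist"); im=robot.capture("wrist"); np.savez("w2.npz",K=c[0],T=c[1])
for o in("bar","carton","box_a"):
    for d in robot.outline_of(o,"wrist")[:2]: print(o,round(d["p"],2),d["extent"])
cv2.imwrite("pics/w2.png",im[:,:,::-1]); s=robot.state(); print(s["time_s"],s["joint_positions"],c[1])
E
```

```text
4 [ 145.423 -145.73   121.036] [-7.698  0.049  7.629]
8 [ 146.46  -145.77   120.761] [-10.344  -2.066  10.014]
bar 0.79 [449.0, 174.9, 36.4, 144.3]
carton 0.79 [296.3, 111.2, 42.1, 153.5]
box_a 0.81 [397.5, 102.7, 53.9, 57.8]
box_a 0.65 [389.9, 179.1, 50.6, 58.9]
13.8333 [ 0.186  0.19   1.392 -0.     1.56   0.137] [[  0.999   0.047   0.012 513.624]
 [  0.049  -0.959  -0.279 248.963]
 [ -0.001   0.28   -0.96  478.401]
 [  0.      0.      0.      1.   ]]
```

View pics/w2.png

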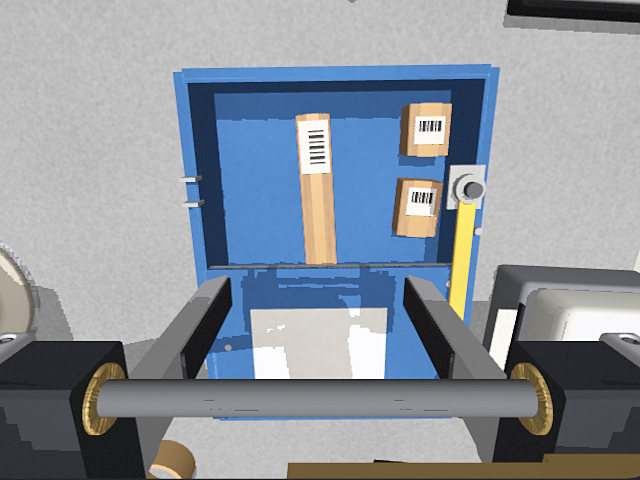

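The bar is parked along the far rim; I felt its stop at about 10 N. The carton's top face runs from its end edge (297,115)–(330,115) to the hood edge (305,264)–(336,264), and the boxes start at column 392.

```bash
python3 - <<'E'
from h import *
d=np.load("w2.npz"); c=(d["K"],d["T"]); cr=np.load("crate.npy")
e=w2c(back([[297,116],[330,115],[305,263],[336,263]],46,c),cr); print(e)
print("hood edge",w2c(back([[210,267],[450,266]],100,c),cr)); print("rim",w2c(back([[175,72],[497,67]],100,c),cr))
print("boxb",w2c(back([[397,181],[391,234]],46,c),cr)[:,:2])
m=robot.outline_of("carton","wrist")[0]["pixels"]; 
P=w2c(back(np.argwhere(m)[:,::-1],46,c),cr)[:,:2]
print(cv2.minAreaRect(P.astype(np.float32)))
E
```

```text
[[-43.043 162.327  46.   ]
 [ -5.178 163.382  46.   ]
 [-35.699 -16.886  46.   ]
 [  4.237 -16.897  46.   ]]
hood edge [[-141.221   -1.964  100.   ]
 [ 130.111   -0.824  100.   ]]
rim [[-158.141  200.257  100.   ]
 [ 154.38   204.403  100.   ]]
boxb [[76.295 88.084]
 [72.853 21.821]]
((-20.16604995727539, 72.7653579711914), (39.6917839050293, 184.33277893066406), 3.401667833328247)
```

```bash
cat > plan.py <<'E'
from h import *
cr=np.load("crate.npy"); YC=0.05; U,V=158.,8.
C0=np.array([-16.8-145*-np.sin(YC)*1, 0]) # x of the back end at yb=-127
XB=-16.8+145*np.sin(YC)
def tcp(yb,zb,th):
    a=(yb+127); B=np.array([XB-a*np.sin(YC),yb,zb])
    s=U*np.cos(th)-V*np.sin(th); z=U*np.sin(th)+V*np.cos(th)
    return c2w([B+[-s*np.sin(YC),s*np.cos(YC),z]],cr)[0],quat(cr[2]+YC,'x',th)
KF=[(-127,6,0),(-127,9,0),(-112,9,.10),(-106,9,.28),(-80,16.5,.31),(-57,24,.33),(-15,37,.40),(28,52,.40),(30,112,.40),(10,215,0)]
def clear(yb,zb,th):
    n=np.array([-np.sin(th),np.cos(th)]); d=np.array([np.cos(th),np.sin(th)]); B=np.array([yb,zb])
    e=np.array([0,94])-B; F=B+290*d
    hood=e@n-40 if e@d>0 else e@d*-1
    w=np.array([196,100])-B
    wall=196-F[0] if F[0]<196 else -(w@n)
    body=B+d*(U-37.5)+n*(V+19+78)
    return round(hood,1),round(wall,1),"out/in z",(F+20*n).round(0)[1],(B+20*n).round(0)[1],"body",body.round(0)
E
python3 - <<'E'
from plan import *
for a,b in zip(KF[:-1],KF[1:]):
    for t in(.5,1): k=np.array(a)*(1-t)+np.array(b)*t; print(k,*clear(*k))
for k in KF: print(tcp(*k)[0],robot.inverse_kinematics(*tcp(*k)))
p,q=tcp(*KF[0]); robot.move_pose([p[0],p[1],190],q); robot.move_straight(p,rate=110)
s=robot.state(); print("before clamp",s["tcp_pos"],s["contact_force"])
robot.clamp(40); s=robot.state(); print(s["opening"],s["contact_force"],s["torque"],s["time_s"])
E
```

```text
[-127.     7.5    0. ] 46.5 33.0 out/in z 28.0 28.0 body [ -6. 112.]
[-127    9    0] 45.0 33.0 out/in z 29.0 29.0 body [ -6. 114.]
[-119.5     9.      0.05] 38.9 25.9 out/in z 43.0 29.0 body [ -4. 120.]
[-112.     9.     0.1] 33.4 19.4 out/in z 58.0 29.0 body [ -3. 126.]
[-109.      9.      0.19] 22.9 20.2 out/in z 83.0 29.0 body [-10. 135.]
[-106.      9.      0.28] 12.4 23.3 out/in z 108.0 28.0 body [-19. 143.]
[-93.     12.75    0.295] 10.7 11.5 out/in z 116.0 32.0 body [ -8. 148.]
[-80.    16.5    0.31] 9.4 4.7 out/in z 124.0 36.0 body [  3. 153.]
[-68.5   20.25   0.32] 8.5 7.5 out/in z 130.0 39.0 body [ 13. 158.]
[-57.    24.     0.33] 7.8 10.1 out/in z 137.0 43.0 body [ 23. 162.]
[-36.     30.5     0.365] 6.5 17.9 out/in z 153.0 49.0 body [ 39. 172.]
[-15.   37.    0.4] 6.7 24.1 out/in z 168.0 55.0 body [ 55. 181.]
[ 6.5 44.5  0.4] 8.1 22.7 out/in z 176.0 63.0 body [ 77. 188.]
[28.  52.   0.4] 9.4 21.2 out/in z 183.0 70.0 body [ 98. 196.]
[29.  82.   0.4] 22.0 48.5 out/in z 213.0 100.0 body [ 99. 226.]
[ 30.  112.    0.4] 34.6 75.7 out/in z 243.0 130.0 body [100. 256.]
[ 20.  
[... 261 characters left out ...]
.032]
[519.642 152.471  32.734] [ 0.084  0.376  1.84   0.125  0.931 -0.09 ]
[519.719 151.706  60.353] [-0.047  0.354  1.831  0.326  1.023 -0.327]
[517.297 176.011  72.318] [-0.022  0.344  1.82   0.358  1.045 -0.313]
[515.128 197.786  82.767] [ 0.005  0.335  1.81   0.379  1.061 -0.292]
[511.401 235.183 105.897] [ 0.028  0.321  1.791  0.45   1.103 -0.293]
[507.132 278.024 120.897] [ 0.109  0.311  1.762  0.45   1.108 -0.203]
[506.934 280.017 180.897] [ 0.112  0.258  1.674  0.425  1.234 -0.134]
[507.373 275.602 223.   ] [ 0.377  0.27   1.469 -0.     1.402  0.278]
before clamp [521.483 139.177  14.584] [ 0.208 -0.093  0.499]
39.626767447078755 [-0.72  -0.483  1.045] [-0.017  0.268 -0.042] 17.0417
```

```bash
python3 - <<'E'
from plan import *
for k in KF[1:6]:
    p,q=tcp(*k); robot.move_straight(p,q,rate=40); s=robot.state()
    print(k,s["tcp_pos"]-p,s["contact_force"],s["torque"],round(s["opening"],1),s["time_s"])
    if np.linalg.norm(s["contact_force"])>14: print("STOP"); break
im=robot.capture("scene"); cv2.imwrite("pics/s3.png",cv2.resize(im[130:350,220:480,::-1],None,fx=2.7,fy=2.7))
E
```

```text
(-127, 9, 0) [ 0.032  0.026 -0.074] [ 0.202 -0.428 -2.419] [-0.051  0.105 -0.009] 39.6 17.2917
(-112, 9, 0.1) [-0.148 -0.169 -0.113] [ 0.536 -0.443 -2.515] [-0.157  0.063  0.024] 39.5 17.9583
(-106, 9, 0.28) [-0.222  0.092 -0.21 ] [-0.098 -0.351 -2.645] [-0.287  0.039 -0.051] 40.0 18.8
(-80, 16.5, 0.31) [-0.018 -0.071 -0.05 ] [ 0.957  0.041 -3.207] [-0.259  0.007 -0.001] 39.8 19.6333
(-57, 24, 0.33) [-0.047  0.026 -0.031] [-0.55   0.09  -2.176] [-0.367  0.019  0.039] 40.0 20.3917
```

View pics/s3.png

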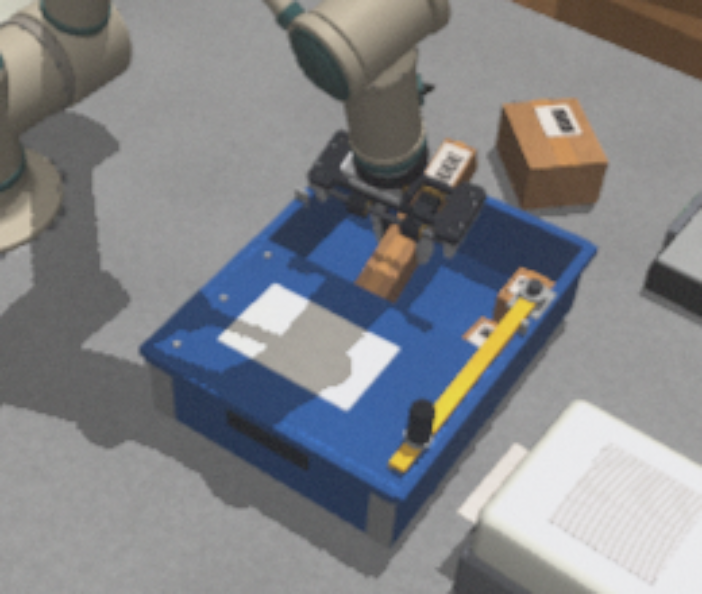

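The carton is tilted in the opening with its label end up past the rim at (450,160). The bar is still parked, and there are no contact forces beyond the carton's weight (about 2.5 N). I'll continue.

```bash
python3 - <<'E'
from plan import *
for k in KF[6:]:
    p,q=tcp(*k); robot.move_straight(p,q,rate=50); s=robot.state()
    print(k,s["tcp_pos"]-p,s["contact_force"],s["torque"],round(s["opening"],1),s["time_s"])
    if np.linalg.norm(s["contact_force"])>14: print("STOP"); break
robot.hold(.5)
im=robot.capture("scene"); a=cv2.resize(im[110:330,220:480,::-1],None,fx=1.5,fy=2*.75)
w=robot.capture("wrist")[:,:,::-1]; c=cv2.resize(w,None,fx=.6,fy=.6)
H=max(a.shape[0],c.shape[0]); v=np.zeros((H,a.shape[1]+c.shape[1],3),np.uint8); v[:a.shape[0],:a.shape[1]]=a; v[:c.shape[0],a.shape[1]:]=c
cv2.imwrite("pics/s4.png",v); s=robot.state(); print(s["dq"],s["opening"],s["tcp_pos"])
E
```

```text
(-15, 37, 0.4) [-0.04  -0.127 -0.12 ] [-0.678  0.021 -2.362] [-0.362  0.025  0.068] 39.6 21.475
(28, 52, 0.4) [-0.053 -0.205 -0.139] [ 0.129  0.248 -2.575] [-0.364  0.027  0.07 ] 39.6 22.5333
(30, 112, 0.4) [-0.265 -0.071 -0.425] [-0.661 -0.69  -2.311] [-0.387 -0.001 -0.005] 40.2 23.8833
(10, 215, 0) [-0.363 -0.274 -0.534] [-0.058 -0.355 -2.788] [-0.093  0.085  0.011] 39.7 24.8833
[ 0.001  0.    -0.002  0.    -0.     0.002] 39.752187723664754 [507.419 275.538 223.026]
```

View pics/s4.png

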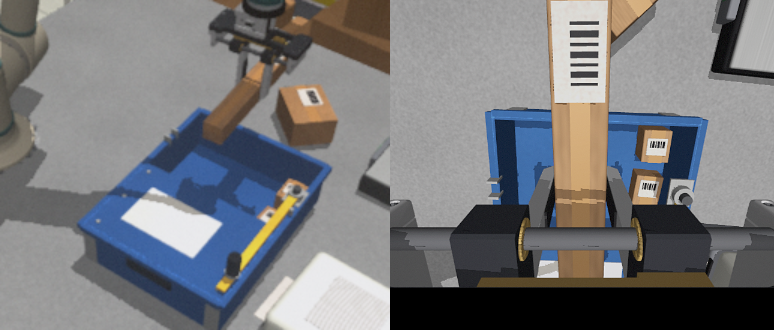

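The carton is clear of the crate with its label up, and the bar and boxes look undisturbed. To check that it is level, I'll project the expected level carton into the images.

```bash
python3 - <<'E'
from plan import *
s=robot.state(); t=s["tcp_pos"]; Rm=R.from_euler('z',cr[2]+YC).as_matrix()
v=[]
for n,sl in(("scene",(slice(60,360),slice(250,550))),("wrist",(slice(0,300),slice(150,450)))):
    im=robot.capture(n)[:,:,::-1].copy(); c=cam(n)
    for th,col in((0,(0,255,0)),(-.15,(0,0,255)),(.15,(255,0,255))):
        P=np.array([[x,y-U,z-V] for x in(-20,20) for y in(0,290) for z in(0,40)])
        P=(P-[0,0,19])@R.from_euler('x',th).as_matrix().T+[0,0,19]
        q=np.round(proj(P@Rm.T+t,c)).astype(int)
        for i,j in((0,2),(1,3),(5,7),(4,6),(0,1),(1,5),(3,7),(4,5)): cv2.line(im,q[i],q[j],col,1)
    v.append(cv2.resize(im[sl],(400,400)))
cv2.imwrite("pics/s5.png",np.hstack(v))
E
```

```text
(no output)
```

View pics/s5.png

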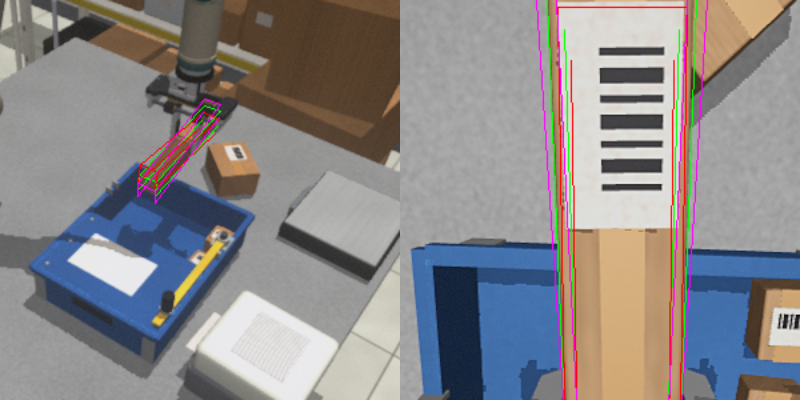

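The level (green) model matches the carton's edges, with any tilt well under 0.15 rad. Handing in.

```bash
python3 - <<'E'
from h import *
s=robot.state(); print(s["time_s"],s["opening"],abs(s["dq"]).max(),s["contact_force"])
robot.finish_job()
E
```

```text
25.5833 40.03505045385122 0.002275470879173356 [ 0.373  0.329 -3.623]
the job is handed in; nothing more can be done
```

I swung the bar open to its stop, took the carton out from under the hood, and handed the job in at about 25.6 s. The hand-in gives no verdict, so the points below are my own checks.

- **Bar:** I swung it by its grip until it pushed back with about 10 N at the stop, then released it. Later pictures show it still parked along the far rim.
- **Carton removal:** I gripped it at 40 N near its middle, tilted it to 0.33–0.40 rad and drew it out over the end wall. At the stops along the way the wrist force stayed at about the carton's weight (2–3 N), so I saw no sign of pressing on the crate.
- **Final hold:** The fingers are 40 mm apart on the carton and the arm is still. The underside is at about 215 mm, which is 115 mm above the rim, with the label up. A projected level model matched the camera views, so any tilt is well under 0.15 rad.
- **Other goods:** The pictures show nothing visibly moved, but I did not measure their positions again at the end.

**Disagreement:** My first crate fits differed by about 4 mm from the rim corners seen up close. I used the fit from the hinge and hood edge, where the residuals were about 1 pixel, and planned about 5 mm or more of clearance around the crate.

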